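# Lay out the power-supply parts on the board

### The job

Set out the power-supply parts on the grey board, one after another in this order: the transformer squarely in the marked bay next to the red terminal block, the green regulator squarely in the bay next to the black terminal block, the black heat sink centred on top of the regulator with its long side along the regulator's long side, and last of all the tall blue capacitor upright in the bay between them. Centre each part in its bay (any quarter turn will do), and leave the solder reel and the yellow film capacitor where they are.

Things in the scene. Friction and masses are not known exactly. Their poses are not given: they have to be found in the camera images.
- board: The layout board: a mid-grey flat plate 90 x 360 mm, 8 mm thick, fixed to the bench (its place and yaw differ each time). Origin at the centre of its underside; z up; its y axis runs along its 360 mm length, x across. Three square bays marked by white outlines (68 mm) lie in a row along y, centred at x = 0 and y = -85, 0 and +85 mm; their surface is the board's top, 8 mm above the origin. A terminal block stands at each end.
- red_terminal: Red terminal block, fixed on one end of the board (which end differs each time), 160 mm from the board's centre along its length; 60 mm across the board, 26 mm along it, 31 mm high, two red posts with brass tips. Origin at the centre of its underside, on the board's top. The nearest bay's centre is 75 mm away.
- black_terminal: Black terminal block, the same shape and size as the red one, fixed on the board's other end. Origin at the centre of its underside.
- transformer: The transformer: dark steel laminated core 54 mm (its x) x 24 mm (its y) x 44 mm high, with a copper-coloured coil that stands out of both flat faces to 44 mm over all in y (coil 34 mm in x, from 7 to 37 mm above the underside). Loose, standing upright on the bench, about 0.35 kg. Origin at the centre of its underside, z up.
- regulator: The regulator module: a flat green block 56 mm (its x) x 46 mm (its y) x 22 mm high with a small bright metal plate in the middle of its flat top. Loose, lying flat, about 0.12 kg. Origin at the centre of its underside, z up.
- heatsink: The heat sink: black, finned, 50 mm (its x, along the fins) x 40 mm (its y) x 25 mm high, fins upward. Loose, standing on its base, about 0.08 kg. Origin at the centre of its underside, z up.
- capacitor: The tall capacitor: upright blue can with silver top, diameter 35 mm, 75 mm high. Loose, about 0.08 kg. Origin at the centre of its underside, z up.
- reel: Solder reel, not part of the job: lies flat, white flanges of 54 mm diameter, silver winding, 42 mm high. Loose. Origin at the centre of its underside.
- film_capacitor: Yellow film capacitor, not part of the job: plain yellow block 42 mm (its x) x 24 mm (its y) x 34 mm high. Loose. Origin at the centre of its underside.

How it is judged:
By the outcome, as a careful person would: the job done as asked, in the order asked, and still so for the second after the job is handed in, with the robot touching nothing.
It also fails if it takes over 106 s, if anything falls off the work surface, if the arm or the gripper's body presses on something with over 40 N, if the wrist force passes 120 N, or if a joint passes its speed limit or range.

### The arm

A 6-joint arm with a two-finger parallel gripper is mounted at the origin on the work surface. World frame = base frame: x ahead of the robot, y to its left, z up, the work surface at z = 0. Lengths are in m, angles in degrees, forces in N, time in s.
With the tool pointing down it reaches from about 0.325 to 0.775 m from the base axis. Payload 5.5 kg.
Tool frame: the origin (TCP) lies at the centre of the arm's flange, where the gripper is bolted on; the fingertips stand 182 mm ahead of it and the grasp point (between the pads) lies 163 mm ahead of it; z points along the fingers, y is the line along which they close (so a half turn about z gives the same grasp; the last joint's range is limited). The gripper opens to 88 mm and grips with 3 to 60 N. Pads are 20 mm wide; open, the fingers measure 115 mm over their backs; the gripper's body (75 mm by 178 mm) begins 61 mm behind the grasp point.
Start: joints at [-73.608, 5.22, 70.514, -0, 104.267, -3.249], TCP at [0.202, -0.565, 0.405] pointing down, gripper open.
Joint ranges: [-164.24, 164.24], [-49.07, 125.15], [9.68, 141.18], [-86.29, 266.29], [3.28, 154.24], [-151.56, 151.56]. Speed limits (degrees/s): [147.25, 147.25, 172.46, 180, 180, 180].

### API

Orientations are given as [roll, pitch, yaw] about the fixed x, y, z axes, in that order (R = Rz(yaw) Ry(pitch) Rx(roll)).
In Python, from station import r gives the robot as it stands. The module is installed in compiled form; this text tells all that it offers. Calls block until the motion is done:
- r.reach(position, orientation): joint-space move of the TCP to a pose.
- r.servo_line(position, rotation=None, speed=0.15): straight line of the TCP; rotation=None keeps the orientation; speed is the mean speed in m/s.
- r.move_joints(angles): joint-space move.
- r.let_go() and r.grab(squeeze=None): open the fingers fully, or close them until they stop; squeeze is the grip in N (None keeps the last).
- r.wait(seconds).
- r.inverse_kinematics(position, orientation): joint angles nearest the present ones, or None.
- r.sense(): the state.
- r.snapshot(name): name is "scene" or "top"; returns a dict with "frame" (384x512x3 uint8, red, green, blue), "fx", "fy", "cx", "cy" (pixels), "R" (3x3) and "t" (3): a world point X has camera coordinates R X + t. Camera axes: x right, y down, z forward; pixel columns grow to the right and rows downward; lengths in m; the calibration is good to about 2 mm. A picture is of the moment at which its call begins. There is no depth.
A pose or a line that the arm cannot do raises r.IKError and nothing moves.
- r.hand_in(): hands the job in; it is judged then, once.
The state is a dict: "clock": time; "joints": joint angles; "joint_vel": joint speeds; "joint_torque": joint torques, N m; "tcp_pos": TCP position; "orientation": TCP orientation; "contact_force": force on the tool from outside, world axes, zero at the start; "torque": the same for the moment, N m; "opening": finger opening in m; "gripper_force": force on a finger pad.
Only numpy, scipy, OpenCV 4.12 (cv2) and the standard library are available. Lean on these libraries where they do the work, as an engineer would, in place of code of your own. Each camera call takes 0.05 s, during which the arm holds its last target. There are 200 camera calls.

## Working session

There is one attempt and no reset: what is moved stays moved. The work goes in short steps, each a Python script; the robot and the scene stay as the last script left them, time stands still between calls to the robot, and variables do not carry over. Pictures are saved under pics/ and viewed, at most 14 in all, crops included, and the job is handed in when it is done.

```bash
mkdir -p pics; python3 - <<'E'
from station import r
import cv2,numpy as np
for n in("top","scene"):
    s=r.snapshot(n); cv2.imwrite(f"pics/{n}0.png",s["frame"][:,:,::-1]); 
    print(n,s["fx"],s["cx"],s["cy"],np.round(-s["R"].T@s["t"],3),np.round(s["R"],3).tolist())
print(r.sense())
E
```

```text
top 450.2416053947331 249.6037751477007 190.48091916250803 [0.408 0.015 1.064] [[-0.002, -1.0, 0.011], [-0.99, 0.0, -0.139], [0.139, -0.011, -0.99]]
scene 394.4341841030558 259.2499952340366 195.20678197537217 [1.311 0.041 0.678] [[-0.023, 1.0, -0.005], [0.643, 0.011, -0.766], [-0.765, -0.021, -0.643]]
{'clock': 0.1, 'joints': array([-7.36091341e+01,  5.25686466e+00,  7.05733955e+01, -5.47888616e-04,
        1.04266261e+02, -3.24641817e+00]), 'joint_vel': array([ 0.02198987, -0.02281098, -0.27020752, -0.06141085, -0.10824121,
        0.00352492]), 'joint_torque': array([ 3.51262774e-03, -4.47858059e+01, -4.07569134e+01,  7.01508089e-02,
        2.84647144e-02, -1.03353041e-04]), 'tcp_pos': array([ 0.20167141, -0.56514286,  0.40365547]), 'orientation': array([-1.79903603e+02, -4.93567106e-03,  1.96371454e+01]), 'contact_force': array([0.31460474, 0.41372755, 0.21894215]), 'torque': array([-0.03873123,  0.00906973, -0.00516976]), 'gripper_force': 0.0, 'opening': 0.0878916702798031}
```

View pics/top0.png

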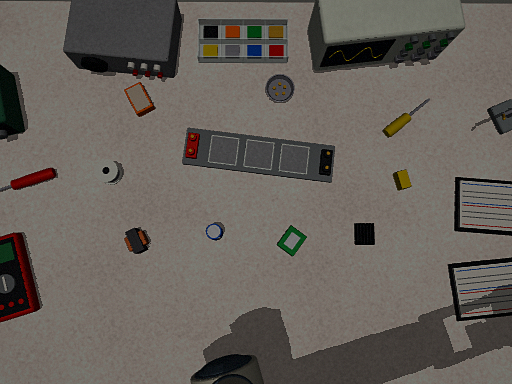

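View pics/scene0.png

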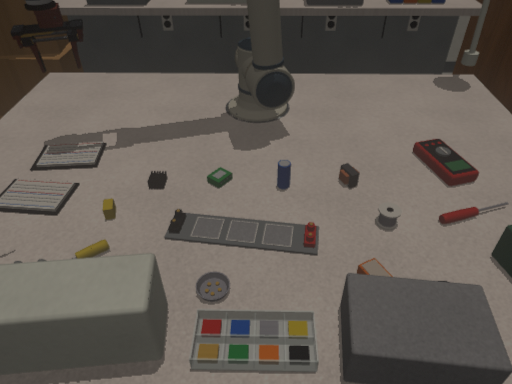

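Top view: red terminal at (192,145), black (326,161), bays between them. The transformer is at (137,240), capacitor (214,231), regulator (292,240), heat sink (364,233), reel (112,171) and film capacitor (402,179). The scene view agrees.

```bash
python3 - <<'E'
import cv2,numpy as np
a=cv2.imread("pics/top0.png")
h=cv2.cvtColor(a,cv2.COLOR_BGR2HSV)
parts=[a[215:265,112:162],a[215:265,190:240],a[215:265,267:317],a[209:259,340:390]]
row=np.hstack([cv2.resize(p,(200,200),interpolation=cv2.INTER_NEAREST) for p in parts])
b=cv2.resize(a[115:195,170:350],(800,356),interpolation=cv2.INTER_NEAREST)
cv2.imwrite("pics/crop0.png",np.vstack([row,b]))
for n,(u,v) in dict(coil=(137,248),core=(137,238),cap=(214,231),capside=(210,226),reg=(282,240),plate=(292,240),hs=(364,233),bench=(250,215),board=(258,155),line=(241,155),red=(192,152)).items(): print(n,h[v,u],a[v,u])
E
```

```text
coil [150  18  29] [29 27 29]
core [140  25  31] [31 28 30]
cap [  0   2 122] [121 121 122]
capside [ 23  16 130] [122 128 130]
reg [ 69 245  74] [25 74  3]
plate [ 15   4 117] [115 116 117]
hs [83 93 11] [10 11  7]
bench [ 15  25 124] [112 118 124]
board [165   7  73] [72 71 73]
line [75 17 61] [59 61 57]
red [179 243 125] [  9   6 125]
```

View pics/crop0.png

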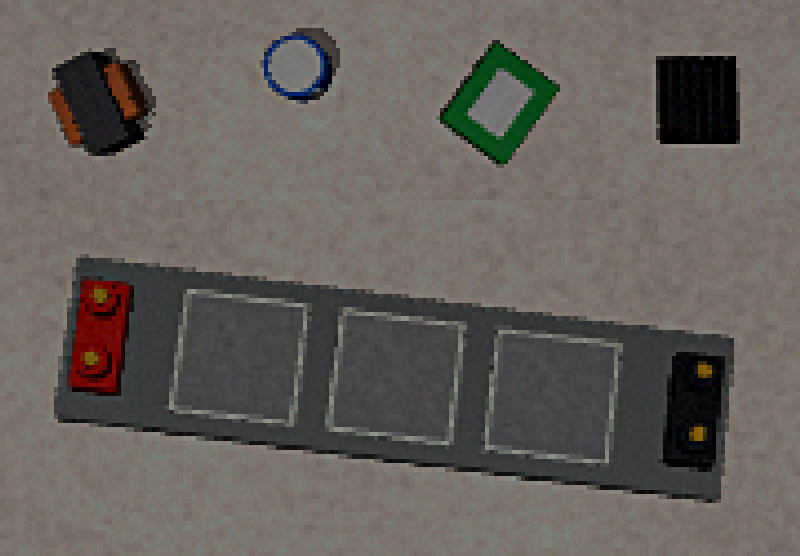

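```bash
cat > h.py <<'E'
import cv2,numpy as np
def proj(s,uv,z):
    uv=np.asarray(uv,float).reshape(-1,2)
    d=np.c_[(uv[:,0]-s["cx"])/s["fx"],(uv[:,1]-s["cy"])/s["fy"],np.ones(len(uv))]@s["R"]
    c=-s["R"].T@s["t"]
    return (c+d*((z-c[2])/d[:,2])[:,None])[:,:2]
def rect(s,cnt,z):
    """centre, long side, short side (mm), angle of long side (deg)"""
    (c,(w,h),a)=cv2.minAreaRect((proj(s,cnt,z)*1000).astype(np.float32))
    if w<h: w,h,a=h,w,a+90
    return np.array(c)/1000,w,h,(a+90)%180-90
def biggest(m,near=None,amin=30):
    cs=[c for c in cv2.findContours(m.astype(np.uint8),cv2.RETR_EXTERNAL,cv2.CHAIN_APPROX_NONE)[0] if cv2.contourArea(c)>amin]
    if near is None: return max(cs,key=cv2.contourArea)
    return min(cs,key=lambda c:np.hypot(*(c.reshape(-1,2).mean(0)-near)))
def hsv(s): return [x.astype(int) for x in cv2.split(cv2.cvtColor(s["frame"],cv2.COLOR_RGB2HSV))]
E
python3 - <<'E'
from station import r
from h import *
s=r.snapshot("top"); H,S,V=hsv(s)
def show(n,x): print(n,np.round(x[0],4),*np.round(x[1:],1))
board=cv2.morphologyEx((V<95).astype(np.uint8),cv2.MORPH_CLOSE,np.ones((5,5)))
bc=biggest(board,(258,155),3000); show("board",rect(s,bc,.004))
ins=np.zeros(V.shape,np.uint8); cv2.drawContours(ins,[bc],-1,1,-1); ins=cv2.erode(ins,np.ones((7,7)))
g=V-cv2.medianBlur(V.astype(np.uint8),9).astype(int)
line=(g>12)&(ins>0)&(S<60)
for p in((223,150),(258,155),(294,159)): show("bay",rect(s,biggest(cv2.morphologyEx(line.astype(np.uint8),cv2.MORPH_CLOSE,np.ones((3,3))),p,200),.008))
show("reg",rect(s,biggest((H>50)&(H<90)&(S>120)&(V>55),(292,240)),.022))
show("regmid",rect(s,biggest((H>50)&(H<90)&(S>120),(292,240)),.011))
show("plate",rect(s,biggest((S<40)&(V>90)&(cv2.dilate(((H>50)&(H<90)&(S>150)).astype(np.uint8),np.ones((3,3)))==0)&(np.hypot(*(np.indices(V.shape)-np.array([240,292])[:,None,None]))<8),(292,240),20),.022))
show("hs",rect(s,biggest(V<40,(364,233)),.0125))
show("core",rect(s,biggest((V<45)&(S<110),(137,240)),.022))
show("trafo-all",rect(s,biggest((V<45)|((H<15)&(S>130)),(137,240)),.022))
b=(H>105)&(H<130)&(S>150)
cs,hi=cv2.findContours(b.astype(np.uint8),cv2.RETR_CCOMP,cv2.CHAIN_APPROX_NONE)
for c,q in zip(cs,hi[0]):
    if q[3]>=0 and cv2.contourArea(c)>60 and c[:,0,1].mean()>200: (cc,rad)=cv2.minEnclosingCircle(c); print("cap",cc,rad,proj(s,cc,.075))
E
```

```text
board [ 0.6445 -0.0175] 362.4 92.2 82.7
bay [0.6551 0.0668] 69.8 68.1 82.8
bay [ 0.6439 -0.0179] 69.2 69.2 -7.0
bay [ 0.6337 -0.1021] 69.5 69.1 -6.9
reg [ 0.4385 -0.0927] 54.0 44.0 -36.4
regmid [ 0.4387 -0.0933] 56.6 46.0 -36.9
plate [ 0.4384 -0.0928] 28.4 18.3 -36.2
hs [ 0.4545 -0.2627] 48.8 46.3 -0.0
core [0.4389 0.2645] 58.1 32.5 25.5
trafo-all [0.4393 0.2637] 58.1 49.6 25.7
```

```bash
cat >> h.py <<'E'
from station import r
G=.163
BY=82.8                    # board y axis angle
def pose(x,y,z,close):
    """pose with the fingers closing along world angle `close`; least joint travel"""
    q0=np.array(r.sense()["joints"]); best=None
    for k in(-90,90):
        o=[180,0,(close+k+180)%360-180]; q=r.inverse_kinematics([x,y,z+G],o)
        if q is not None:
            c=np.abs(np.array(q)-q0).max()
            if best is None or c<best[0]: best=(c,o)
    return [x,y,z+G],best[1]
def pick(x,y,zg,first,final,squeeze,pre=8,up=.13):
    """centre the part by closing along `first`, then grip it along `final`"""
    p,o=pose(x,y,up,first); r.reach(p,o); p[2]=zg+G; r.servo_line(p,speed=.2)
    r.grab(pre); print("w1 %.4f"%r.sense()["opening"]); r.let_go()
    p[2]=zg+G+.07; r.servo_line(p,speed=.25)
    p,o=pose(x,y,zg+.07,final); r.reach(p,o); p[2]=zg+G; r.servo_line(p,speed=.2)
    r.grab(squeeze); p[2]=up+G; r.servo_line(p,speed=.2)
    s=r.sense(); print("w2 %.4f f %.1f t %.1f"%(s["opening"],s["gripper_force"],s["clock"]))
def place(x,y,z,close,up=.14):
    p,o=pose(x,y,max(up,z+.05),close); r.reach(p,o); p[2]=z+.03+G; r.servo_line(p,speed=.2)
    p[2]=z+G; r.servo_line(p,speed=.06); s=r.sense()
    print("place",s["tcp_pos"],s["contact_force"].round(1)); r.let_go()
    p[2]=max(up,z+.05)+G; r.servo_line(p,speed=.25)
E
python3 - <<'E'
from h import *
pick(.439,.264,.026,25.6,115.6,25)
place(.655,.0668,.026+.009,BY-90)
p,o=pose(.44,-.093,.14,53.5); r.reach(p,o)
for n in("top","scene"):
    s=r.snapshot(n); cv2.imwrite(f"pics/{n}1.png",s["frame"][:,:,::-1])
a=cv2.imread("pics/top1.png")[110:270,90:350];b=cv2.imread("pics/scene1.png")[150:260,150:410]
cv2.imwrite("pics/c1.png",cv2.resize(np.vstack([a,b]),None,fx=2.2,fy=2.2,interpolation=cv2.INTER_NEAREST))
print(r.sense()["clock"])
E
```

```text
w1 0.0545
w2 0.0437 f 25.0 t 8.9
place [0.65490072 0.06678172 0.19741676] [ 0.3 -0.1 -3.6]
14.375
```

View pics/c1.png

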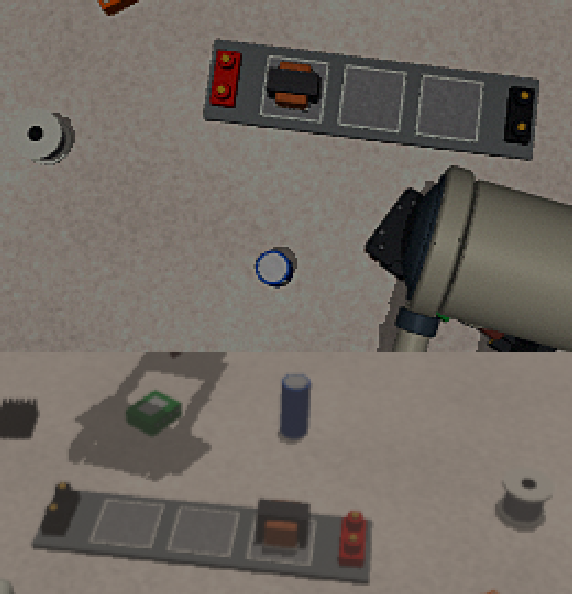

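The transformer stands upright in the red-side bay, around (295,85) in the crop. I'll check its offset numerically and measure the capacitor.

```bash
python3 - <<'E'
from h import *
s=r.snapshot("top"); H,S,V=hsv(s)
m=((V<50)&(S<110))|((H<15)&(S>130))
box=np.zeros(V.shape,bool); box[133:165,209:238]=1
c=biggest(m&box); x=rect(s,c,.030); print("trafo",x[0].round(4),np.round(x[1:],1))
x=rect(s,biggest((H<15)&(S>130)&box|cv2.morphologyEx((m&box).astype(np.uint8),cv2.MORPH_OPEN,np.ones((3,3))).astype(bool)),.030); print(x[0].round(4))
d=np.array([.655,.0668]);
b=(H>100)&(H<135)&(S>110); box[:]=0; box[218:245,200:230]=1
n=cv2.connectedComponentsWithStats(((~b)&box).astype(np.uint8),connectivity=4)
for i in range(1,n[0]): 
    if 40<n[2][i,4]<400: print("cap silver",n[3][i],n[2][i,4],proj(s,n[3][i],.075).round(4))
x=rect(s,biggest(b&box),.0375);print("cap blue",x)
E
```

```text
trafo [0.6527 0.0659] [59.1 50.9 80.4]
[0.6534 0.0684]
cap silver [213.28888889 230.94074074] 135 [[0.4576 0.0842]]
cap blue (array([0.45821527, 0.08519545]), 36.3555908203125, 34.08506393432617, -89.60093745589256)
```

```bash
python3 - <<'E'
from h import *
pick(.4385,-.093,.0215,-36.5,53.5,20)
place(.6337,-.1021,.0215+.009,BY-90)
p,o=pose(.4545,-.2627,.13,0); r.reach(p,o)
for n in("top","scene"):
    s=r.snapshot(n); cv2.imwrite(f"pics/{n}2.png",s["frame"][:,:,::-1])
    if n=="top":
        H,S,V=hsv(s)
        x=rect(s,biggest((H>50)&(H<90)&(S>120),(294,159)),.019); print("reg",x[0].round(4),np.round(x[1:],1))
a=cv2.imread("pics/top2.png")[110:270,160:420];b=cv2.imread("pics/scene2.png")[150:260,130:390]
cv2.imwrite("pics/c2.png",cv2.resize(np.vstack([a,b]),None,fx=2.2,fy=2.2,interpolation=cv2.INTER_NEAREST))
print(r.sense()["clock"])
E
```

```text
w1 0.0561
w2 0.0459 f 20.0 t 21.5
place [ 0.63360305 -0.10209527  0.19297503] [-0.1 -0.2 -1.2]
reg [ 0.6322 -0.1019] [56.5 49.6 82.8]
26.925
```

View pics/c2.png

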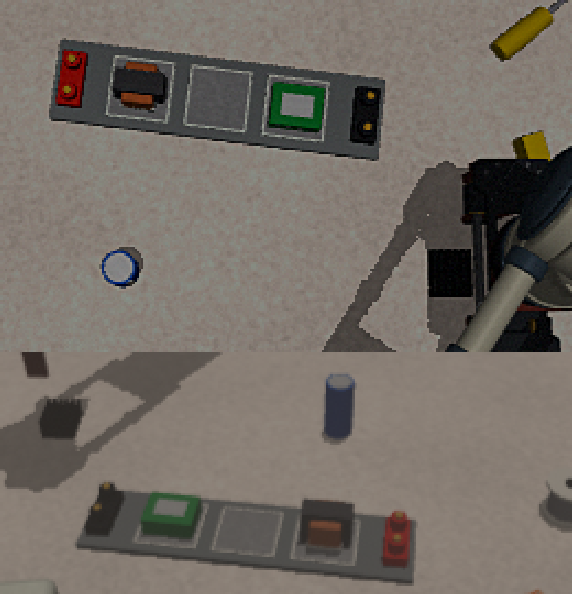

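The regulator sits squarely in its bay, with vision reading it about 1.5 mm off centre. The heat sink is next, using the same robot coordinates, and then the capacitor.

```bash
python3 - <<'E'
from h import *
pick(.4545,-.2627,.0215,0,90,15)
place(.6336,-.1021,.0215+.031,BY-90)
p,o=pose(.458,.0845,.2,0); r.reach(p,o)
for n in("top","scene"):
    s=r.snapshot(n); cv2.imwrite(f"pics/{n}3.png",s["frame"][:,:,::-1])
a=cv2.imread("pics/top3.png")[110:270,160:420];b=cv2.imread("pics/scene3.png")[150:260,130:390]
cv2.imwrite("pics/c3.png",cv2.resize(np.vstack([a,b]),None,fx=2.2,fy=2.2,interpolation=cv2.INTER_CUBIC))
print(r.sense()["clock"])
E
```

```text
w1 0.0503
w2 0.0401 f 15.0 t 33.1
place [ 0.63353016 -0.1020132   0.21500967] [-0.3  0.5 -1.3]
37.6917
```

View pics/c3.png

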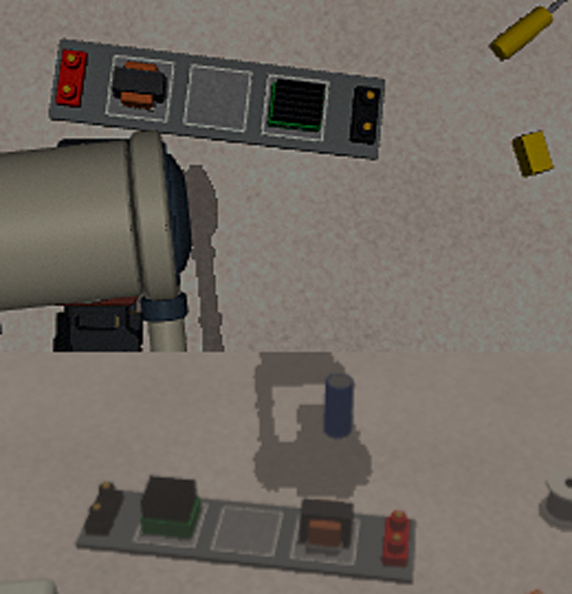

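The heat sink is centred on the regulator with green rims visible all round. Now the capacitor.

```bash
python3 - <<'E'
from h import *
pick(.458,.0845,.03,BY,BY-90,12,pre=5,up=.17)
place(.6450,-.0178,.03+.009,BY-90,up=.18)
r.reach([.35,-.35,.4],[180,0,-45])
for n in("top","scene"):
    s=r.snapshot(n); cv2.imwrite(f"pics/{n}4.png",s["frame"][:,:,::-1])
a=cv2.imread("pics/top4.png")[110:190,160:360];b=cv2.imread("pics/scene4.png")[180:260,150:350]
cv2.imwrite("pics/c4.png",cv2.resize(np.vstack([a,b]),None,fx=3.6,fy=3.6,interpolation=cv2.INTER_CUBIC))
s=r.snapshot("top"); H,S,V=hsv(s)
b=(H>100)&(H<135)&(S>110); ys,xs=np.nonzero(b); k=(abs(xs-258)<25)&(abs(ys-153)<25)
q=np.c_[xs[k],ys[k]]; print("cap",rect(s,q,.008+.0375),proj(s,q.mean(0),.06))
print(r.sense()["clock"])
E
```

```text
w1 0.0348
w2 0.0347 f 12.0 t 45.7
place [ 0.64491095 -0.01783658  0.20137997] [-0.7 -0.2 -0.8]
cap (array([ 0.65334131, -0.00361975]), 72.93328857421875, 48.63551712036133, 57.00841522216797) [[ 0.63674344 -0.0149433 ]]
51.35
```

View pics/c4.png

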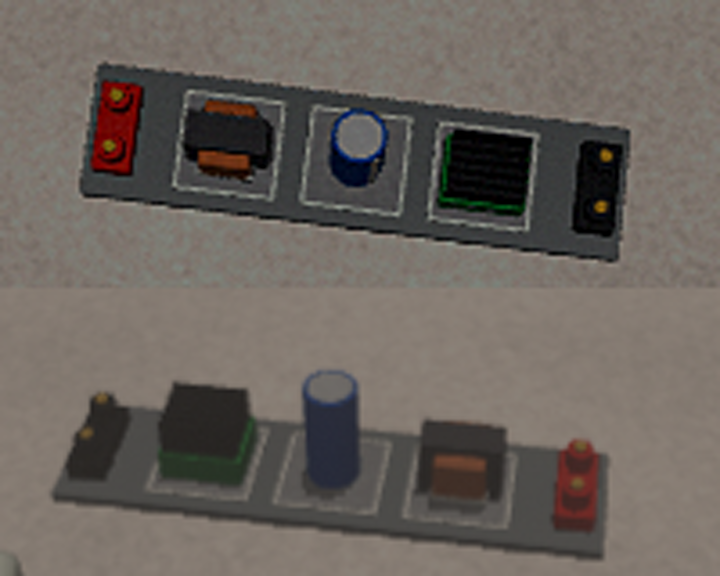

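All parts are in their bays, and the capacitor is upright at crop (358,150). One last number check on it: top disc near full-image pixel (260,147).

```bash
python3 - <<'E'
from h import *
for n,(x0,x1,y0,y1),c0 in(("top",(245,275,135,165),(260,147)),("scene",(228,258,200,225),(242,207))):
    s=r.snapshot(n);H,S,V=hsv(s)
    b=(H>95)&(H<140)&(S>70); box=np.zeros(V.shape,np.uint8); box[y0:y1,x0:x1]=1
    k=cv2.connectedComponentsWithStats(((~b)&(box>0)).astype(np.uint8),connectivity=4)
    i=k[1][c0[1],c0[0]]; print(n,k[2][i],proj(s,k[3][i],.083).round(4))
E
```

```text
top [253 142  13  12 121] [[ 0.6429 -0.0173]]
scene [228 200  30  25 587] [[ 0.6577 -0.0131]]
```

```bash
python3 -c "
from station import r
print(r.hand_in())"
```

```text
the job is handed in; nothing more can be done
None
```

I placed all four parts in the order asked and handed the job in at about 51 s. In the top camera each bay part reads within about 2.5 mm of its bay centre, the heat sink looks centred on the regulator, and I did not touch the reel or the film capacitor.

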